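# Stand the fallen gluing jig up and pile the boards in it

### The arm

A 6-joint arm with a two-finger parallel gripper is mounted at the origin on the work surface. World frame = base frame: x ahead of the robot, y to its left, z up, the work surface at z = 0. Lengths are in m, angles in degrees, forces in N, time in s.
With the tool pointing down it reaches from about 0.4 to 0.825 m from the base axis. Payload 7 kg.
Tool frame: the origin (TCP) lies between the finger pads; the fingertips stand 19 mm ahead of it and the grasp point (between the pads) is the TCP (r.finger_overhang is the distance from the TCP to the fingertips, in m); z points along the fingers, y is the direction in which the jaws open and shut (so a half turn about z gives the same grasp; the last joint's range is limited). The gripper opens to 88 mm and grips with 3 to 60 N. Pads are 19 mm wide; open, the fingers measure 130 mm over their backs; the gripper's body (78 mm by 193 mm) begins 47 mm behind the grasp point.
Start: joints at [87.897, 20.546, 0.682, 0, -70.136, -16.507], TCP at [0.215, 0.64, 0.246] pointing down, gripper open.
Joint ranges: [-176.03, 176.03], [-82.01, 121.73], [-58.28, 71.71], [-173.87, 95.51], [-174.79, -0.11], [-173.66, 173.66]. Speed limits (degrees/s): [136.94, 136.94, 172.46, 180, 180, 180].

### API

Orientations are given as [roll, pitch, yaw] about the fixed x, y, z axes, in that order (R = Rz(yaw) Ry(pitch) Rx(roll)).
In Python, from plant import r, optics gives the robot as it stands. The module is installed in compiled form; this text tells all that it offers.
- The arm moves only by the tool step_arm, never from a script. Its argument "increments" is a list of rows, each an object of numbers: "tx", "ty", "tz": the shift along the world's x, y, z in mm; "ax", "ay", "az": the turn, a rotation vector about the world's x, y, z in degrees; "claw": the gripper command: -1 is shut, 1 is fully open, values between are in proportion. In form: [{"tx": .., "ty": .., "tz": .., "ax": .., "ay": .., "az": .., "claw": ..}, ...]. A call has 1 to 12 rows; each row shifts and turns the commanded pose from where the row before left it; what a row does not reach is not made up. A row lasts 1/10 s, in which the tool goes at most 50 mm and 8.59 degrees, less where a joint would pass 70% of its speed; a pose out of reach is approached as far as the arm can. A call with a gripper value outside its range is refused whole. The fingers move at their own pace and stop on an object; "newtons" is the grip in N (left out, the last holds). Time passes only in rows, so rows that do not move let the fingers close. It gives the time, the measured TCP pose, the force and the opening at its end, in the units of the state.
- r.get_state(): the state, without advancing time (a new reading comes with each control period).
- optics.capture(name): name is "side" or "top"; returns a dict with "image" (480x640x3 uint8, blue, green, red), "depth" (480x640 float32, m along the optical axis (not along the pixel's ray), 0 where there is no reading), "fx", "fy", "cx", "cy" (pixels), "distortion" ([k1, k2, p1, p2, k3] as OpenCV has them; the pictures are not rectified), "R" (3x3) and "t" (3): a world point X has camera coordinates R X + t. Camera axes: x right, y down, z forward; pixel columns grow to the right and rows downward; lengths in m; the calibration is good to about 2 mm. A picture is of the moment at which its call begins.
- r.close_job(): hands the job in, once; it reports no verdict.
The state is a dict: "time_s": time; "joints": joint angles; "qd": joint speeds; "joint_torque": joint torques, N m; "tcp_pos": TCP position; "eef_rot": TCP orientation; "contact_force": force on the tool from outside, world axes, zero at the start; "moment": the same for the moment, N m; "gripper_width": finger opening in m.
Only numpy, scipy, OpenCV 4.12 (cv2) and the standard library are available. Lean on these libraries where they do the work, as an engineer would, in place of code of your own. Each camera call takes 0.05 s, during which the arm holds its last target. There are 200 camera calls.

### The job

The L-shaped wooden gluing jig has fallen on its back: tip it up so that it stands on its foot, with the fence upright. Then lay the two small boards flat on the foot, the thick one below and the thin one on top, as one square pile in the middle of the foot's width, long sides along the foot and flush with each other, ends pushed up against the fence. Leave the clamp, glue bottle, cup and pliers where they are.

Things in the scene. Friction and masses are not known exactly. Their poses are not given: they have to be found in the camera images.
- jig: beech L (mm), 0.35 kg: foot 120 long, 66 wide, 16 thick; at its heel a fence 24 thick, top 100 above the foot's underside. Origin: mid heel edge (foot's underside meets fence's back). x heel to toe, y across, z up the fence; inner faces: fence x = 24, foot z = 16. Starts lying on the fence's back: z level towards the robot, x up (foot stands like a wall, underside facing away from the robot)
- thick_board: loose beech board 90 x 56 x 20 mm, about 75 g, flat on the table at the start; origin at its centre, x along its 90 length, y along its 56 width, z through its thickness
- thin_board: loose beech board 90 x 56 x 10 mm, about 40 g, flat on the table at the start; origin at its centre, x along its 90 length, y along its 56 width, z through its thickness
- clamp: red C-clamp lying flat, about 82 x 88, 15 mm high; origin under the middle of its frame; leave alone
- glue: white glue bottle standing up, 52 diameter, 140 mm high; origin at the centre of its underside; leave alone
- cup: small copper cup standing up, 68 diameter at the rim, 45 mm high; origin at the centre of its underside; leave alone
- pliers: pliers with red handles lying flat, 180 long along its x (jaws to +x), 54 wide, 13 mm high; origin near the joint, on the underside; leave alone
Not all that is in view belongs to the job. Leave any orange look-alike of the thick_board alone. Leave any yellow look-alike of the thin_board alone.

How it is judged:
By the outcome, as a careful person would: the job done as asked, in the order asked, and still so for the second after the job is handed in, with the robot touching nothing.
It also fails if it takes over 72 s, if anything falls off the work surface, if the arm or the gripper's body presses on something with over 40 N, if the wrist force passes 120 N, or if a joint passes its speed limit or range.

## Working session

There is one attempt and no reset: what is moved stays moved. The work goes in short steps, Python scripts to look and compute and a tool call to move; the robot and the scene stay as the last step left them, time stands still between calls to the robot, and variables do not carry over. Pictures are saved under pics/ and viewed, about 8 in all and at most 12, crops included, and the job is handed in when it is done.

Besides the shell and the picture viewer there is one more tool, called after "Call:" as name(argument=value, ...), one argument or row to a line, values as JSON. step_arm: Moves the arm, as the interface text tells. Its arguments: {"type":"object","properties":{"increments":{"type":"array","items":{"type":"object","properties":{"tx":{"type":"number"},"ty":{"type":"number"},"tz":{"type":"number"},"ax":{"type":"number"},"ay":{"type":"number"},"az":{"type":"number"},"claw":{"type":"number"}}}},"newtons":{"type":"number"}},"required":["increments"]}

```bash
mkdir -p pics; cat > h.py <<'E'
import numpy as np, cv2
from plant import r, optics
def cap(n, f=None):
    c=optics.capture(n)
    if f: cv2.imwrite('pics/'+f,c['image'])
    return c
def K(c): return np.array([[c['fx'],0,c['cx']],[0,c['fy'],c['cy']],[0,0,1.]]),np.array(c['distortion'],float)
def ray(c,uv,z):
    k,d=K(c); p=cv2.undistortPoints(np.array(uv,float).reshape(-1,1,2),k,d).reshape(-1,2)
    R=np.array(c['R']);t=np.array(c['t'])
    o=-R.T@t; v=np.c_[p,np.ones(len(p))]@R
    return o+v*((z-o[2])/v[:,2])[:,None]
def cloud(c):
    k,d=K(c); h,w=c['depth'].shape
    uu,vv=np.meshgrid(np.arange(w),np.arange(h))
    p=cv2.undistortPoints(np.stack([uu,vv],-1).astype(float).reshape(-1,1,2),k,d).reshape(h,w,2)
    X=np.dstack([p,np.ones((h,w))])*c['depth'][...,None]
    return (X-np.array(c['t']))@np.array(c['R'])
E
python3 - <<'E'
from h import *
for n in('top','side'):
    c=cap(n,n+'0.png'); print(n,-np.array(c['R']).T@np.array(c['t']),np.array(c['R'])[2])
    np.savez(n+'0.npz',**c)
print(r.get_state())
E
```

```text
top [ 0.41808431 -0.00429021  1.10411025] [ 0.11624665  0.00715961 -0.99319457]
side [ 0.00668443 -0.7178448   0.99902439] [ 0.40945192  0.56067818 -0.7197146 ]
{'time_s': 0.1, 'joints': array([ 8.78974701e+01,  2.05897917e+01,  6.39205088e-01, -1.79427253e-02,
       -7.01362273e+01, -1.65069147e+01]), 'qd': array([ 0.11520217, -0.1176815 ,  0.21149655,  0.08531032,  0.00197948,
        0.0258741 ]), 'joint_torque': array([-1.79305891e-03, -5.84162343e+01,  2.93750167e+01,  7.01559797e+00,
        1.01114748e-02, -4.79891276e-05]), 'tcp_pos': array([0.21529419, 0.6393129 , 0.24468932]), 'eef_rot': array([ 1.79911971e+02, -8.49597077e-03, -1.86155476e+01]), 'contact_force': array([ 0.41399953, -0.1910438 , -0.22590357]), 'moment': array([-0.00109931,  0.00961841, -0.02396074]), 'gripper_width': 0.08791809887616388}
```

View pics/top0.png

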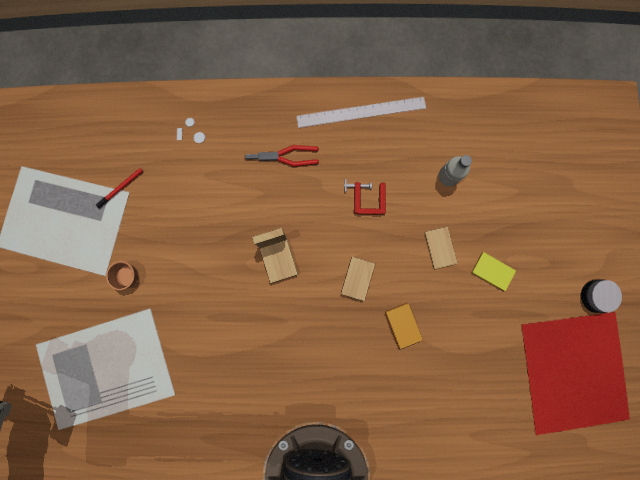

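View pics/side0.png

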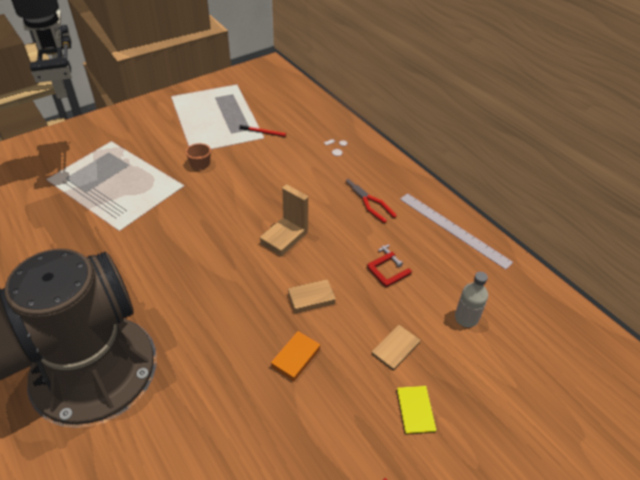

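The top view shows the jig at (275,257) with its foot as a wall at (270,238). The thick board is at (358,279), the thin one at (441,248), and the look-alikes at (404,326) and (494,271). Next I measure them with the depth data.

```bash
python3 - <<'E'
from h import *
c=dict(np.load('top0.npz'));P=cloud(c)
def box(win,z0,z1,name):
    u0,u1,v0,v1=win
    m=np.zeros(P.shape[:2],bool); m[v0:v1,u0:u1]=1
    q=P[m&(P[...,2]>z0)&(P[...,2]<z1)&(c['depth']>0)]
    if len(q)<5: print(name,len(q));return
    (cx,cy),(w,h),a=cv2.minAreaRect((q[:,:2]*1000).astype(np.float32))
    print(name,len(q),'z',np.percentile(q[:,2],[5,50,95]).round(4),'c',round(cx,1),round(cy,1),'wh',round(w,1),round(h,1),'a',round(a,1))
box((335,382,250,308),.012,.04,'thick');box((420,462,220,275),.005,.03,'thin')
box((245,305,225,290),.018,.035,'fence');box((245,305,225,290),.1,.14,'footedge')
box((340,392,175,220),.006,.03,'clamp');box((435,475,150,195),.01,.16,'glue');box((100,140,255,295),.02,.06,'cup');box((240,322,140,170),.005,.03,'pliers');box((385,425,300,352),.008,.03,'or');box((470,518,250,292),.004,.03,'yl')
print(c['fx'],P[350,300],P[130,250])
E
```

```text
thick 957 z [0.0171 0.0202 0.0235] c 450.6 -99.6 wh 56.6 90.5 a 72.6
thin 912 z [0.0065 0.0098 0.0134] c 520.9 -295.4 wh 94.5 91.5 a 13.6
fence 1057 z [0.0212 0.0245 0.0277] c 499.4 86.2 wh 99.1 66.3 a 17.2
footedge 269 z [0.1062 0.1199 0.123 ] c 540.0 98.4 wh 16.4 65.8 a 17.3
clamp 620 z [0.0076 0.0133 0.0171] c 639.4 -123.3 wh 109.8 85.8 a 83.1
glue 678 z [0.023  0.092  0.1403] c 692.7 -322.8 wh 51.7 44.8 a 48.6
cup 390 z [0.0225 0.0406 0.0481] c 461.8 447.2 wh 66.5 67.2 a 20.7
pliers 669 z [0.0058 0.0112 0.0151] c 755.8 76.9 wh 69.6 180.3 a 2.7
or 980 z [0.0167 0.0202 0.0235] c 342.1 -203.6 wh 92.1 57.3 a 18.5
yl 933 z [0.0057 0.0097 0.0134] c 464.5 -422.4 wh 111.1 92.4 a 87.9
468.7164407918407 [0.28722154 0.03535865 0.0033328 ] [0.8158915  0.15461232 0.00275938]
```

Call:
step_arm(
  increments=[
    {"tx": 15,"ty": -17,"az": 1.5,"claw": 1},
    {"tx": 29,"ty": -34,"az": 3},
    {"tx": 29,"ty": -34,"az": 3},
    {"tx": 29,"ty": -34,"az": 3},
    {"tx": 29,"ty": -34,"az": 3},
    {"tx": 29,"ty": -34,"az": 3},
    {"tx": 29,"ty": -34,"az": 3},
    {"tx": 17,"ty": -25,"az": 3},
    {"tx": 8,"ty": -40,"az": 3},
    {"tx": 8,"ty": -40,"az": 3},
    {"tx": 8,"ty": -40,"az": 3},
    {"tx": 8,"ty": -40,"az": 3},
  ],
)

```text
$.increments[0]: bad value
```

Call:
step_arm(
  increments=[
    {"tx": 8,"ty": -40,"az": 1},
    {"tx": 8,"ty": -40},
    {"tx": 5,"ty": -40},
    {"tx": 0,"ty": -40},
    {"ty": -20},
    {"ax": 2,"ay": -6.5},
    {"ax": 2,"ay": -6.5},
    {"ax": 2,"ay": -6.5},
    {"ax": 2,"ay": -6.5},
    {"ax": 2,"ay": -6.5},
    {"ax": 2,"ay": -6.5},
    {"ax": 1,"ay": -4},
  ],
)

```text
$.increments[0]: bad value
```

Call:
step_arm(
  increments=[
    {"tx": 15,"ty": -17,"tz": 0,"ax": 0,"ay": 0,"az": 1.5,"claw": 1},
    {"tx": 29,"ty": -34,"tz": 0,"ax": 0,"ay": 0,"az": 3,"claw": 1},
    {"tx": 29,"ty": -34,"tz": 0,"ax": 0,"ay": 0,"az": 3,"claw": 1},
    {"tx": 29,"ty": -34,"tz": 0,"ax": 0,"ay": 0,"az": 3,"claw": 1},
    {"tx": 29,"ty": -34,"tz": 0,"ax": 0,"ay": 0,"az": 3,"claw": 1},
    {"tx": 29,"ty": -34,"tz": 0,"ax": 0,"ay": 0,"az": 3,"claw": 1},
    {"tx": 29,"ty": -34,"tz": 0,"ax": 0,"ay": 0,"az": 3,"claw": 1},
    {"tx": 17,"ty": -25,"tz": 0,"ax": 0,"ay": 0,"az": 3,"claw": 1},
    {"tx": 8,"ty": -40,"tz": 0,"ax": 0,"ay": 0,"az": 3,"claw": 1},
    {"tx": 8,"ty": -40,"tz": 0,"ax": 0,"ay": 0,"az": 3,"claw": 1},
    {"tx": 8,"ty": -40,"tz": 0,"ax": 0,"ay": 0,"az": 3,"claw": 1},
    {"tx": 8,"ty": -40,"tz": 0,"ax": 0,"ay": 0,"az": 3,"claw": 1},
  ],
  newtons=40,
)

```text
time_s: 1.3
tcp_pos: [0.4533, 0.2319, 0.2453]
eef_rot: [180.0, 0.0, 16.0]
contact_force: [1.0, 0.3, 0.7]
gripper_width: 0.0876
```

Call:
step_arm(
  increments=[
    {"tx": 3,"ty": -26,"tz": 0,"ax": 0,"ay": 0,"az": 1,"claw": 1},
    {"tx": 3,"ty": -26,"tz": 0,"ax": 2,"ay": -6.5,"az": 0,"claw": 1},
    {"tx": 3,"ty": -26,"tz": -15,"ax": 2,"ay": -6.5,"az": 0,"claw": 1},
    {"tx": 3,"ty": -26,"tz": -15,"ax": 2,"ay": -6.5,"az": 0,"claw": 1},
    {"tx": 3,"ty": -26,"tz": -15,"ax": 2,"ay": -6.5,"az": 0,"claw": 1},
    {"tx": 3,"ty": -25,"tz": -15,"ax": 2,"ay": -6.5,"az": 0,"claw": 1},
    {"tx": 0,"ty": 0,"tz": -15,"ax": 2,"ay": -6.5,"az": 0,"claw": 1},
    {"tx": 0,"ty": 0,"tz": -15,"ax": 1.1,"ay": -4,"az": 0,"claw": 1},
    {"tx": 0,"ty": 0,"tz": 0,"ax": 0,"ay": 0,"az": 0,"claw": 1},
  ],
)

```text
time_s: 2.2
tcp_pos: [0.5093, 0.0389, 0.2068]
eef_rot: [-174.7, -39.7, 16.7]
contact_force: [-0.3, -0.4, 0.5]
gripper_width: 0.0881
```

```bash
python3 - <<'E'
from h import *
s=r.get_state();print(s['tcp_pos'],s['eef_rot'],s['joints'])
from scipy.spatial.transform import Rotation as Ro
print(Ro.from_euler('xyz',s['eef_rot'],degrees=True).as_matrix().round(3))
# thin board, cleaned
c=dict(np.load('top0.npz'));P=cloud(c)
for win,z0,z1 in(((423,459,224,272),.0055,.015),((474,514,252,290),.0055,.015)):
    m=np.zeros(P.shape[:2],np.uint8);u0,u1,v0,v1=win;m[v0:v1,u0:u1]=1
    m&=((P[...,2]>z0)&(P[...,2]<z1)).astype(np.uint8)
    m=cv2.morphologyEx(m,cv2.MORPH_OPEN,np.ones((5,5)))
    q=P[m>0];print(cv2.minAreaRect((q[:,:2]*1000).astype(np.float32)))
E
```

```text
[0.50930249 0.0388714  0.20677102] [-174.68526965  -39.68552975   16.74500962] [ 25.87634499 -10.06228958 -58.25451909  16.49397792  -1.90782047
  66.49943261]
[[ 0.737  0.344  0.582]
 [ 0.222 -0.936  0.272]
 [ 0.639 -0.071 -0.766]]
((520.65234375, -298.33624267578125), (88.46675109863281, 56.55723571777344), 9.2001953125)
((464.22454833984375, -423.1044921875), (91.47586059570312, 57.06327438354492), 58.63344192504883)
```

```bash
cat >> h.py <<'E'
from scipy.spatial.transform import Rotation as Ro
def need(pos,yaw,tilt=0):
    """shift mm and rotvec deg to tool-down at yaw; tilt>0 = tool pointing forward along yaw"""
    s=r.get_state(); a=np.radians(yaw)
    T=Ro.from_rotvec(tilt*np.array([np.sin(a),-np.cos(a),0]),degrees=True)*Ro.from_euler('xyz',[180,0,yaw],degrees=True)
    v=(T*Ro.from_euler('xyz',s['eef_rot'],degrees=True).inv()).as_rotvec(degrees=True)
    print('shift',(np.array(pos)-np.array(s['tcp_pos'])*1000).round(1),'rot',v.round(2),'j',np.array(s['joints']).round(1),'F',np.array(s['contact_force']).round(1),'w',round(s['gripper_width'],4))
E
python3 - <<'E'
from h import *
need((471,77,150),17);need((471,77,150),17,10)
E
```

```text
shift [-38.3  38.1 -56.8] rot [-16.39  36.47  -1.6 ] j [ 25.9 -10.1 -58.3  16.5  -1.9  66.5] F [-0.3 -0.4  0.5] w 0.0881
shift [-38.3  38.1 -56.8] rot [-13.28  26.97  -2.01] j [ 25.9 -10.1 -58.3  16.5  -1.9  66.5] F [-0.3 -0.4  0.5] w 0.0881
```

Call:
step_arm(
  increments=[
    {"tx": 0,"ty": 0,"tz": 0,"ax": -2.8,"ay": 6,"az": -0.3,"claw": 1},
    {"tx": 0,"ty": 0,"tz": 0,"ax": -2.8,"ay": 6,"az": -0.3,"claw": 1},
    {"tx": 0,"ty": 0,"tz": 0,"ax": -2.8,"ay": 6,"az": -0.3,"claw": 1},
    {"tx": -5,"ty": 10,"tz": 0,"ax": -2.7,"ay": 6,"az": -0.3,"claw": 1},
    {"tx": -10,"ty": 10,"tz": 0,"ax": -2.7,"ay": 6,"az": -0.3,"claw": 1},
    {"tx": -15,"ty": 10,"tz": 0,"ax": -2.6,"ay": 6.4,"az": -0.1,"claw": 1},
    {"tx": -8,"ty": 8,"tz": -10,"ax": 0,"ay": 0,"az": 0,"claw": 1},
    {"tx": 0,"ty": 0,"tz": 0,"ax": 0,"ay": 0,"az": 0,"claw": 1},
  ],
)

```text
time_s: 3.0
tcp_pos: [0.4718, 0.0777, 0.1959]
eef_rot: [179.8, -0.8, 17.4]
contact_force: [-0.0, -1.1, 0.2]
gripper_width: 0.0874
```

```bash
python3 - <<'E'
from h import *
need((471,77,26),17)
E
```

```text
shift [  -0.8   -0.7 -169.9] rot [-0.07  0.83 -0.36] j [ 33.3   3.6 -28.3   0.5 -57.3  73.8] F [-0.  -1.1  0.2] w 0.0874
```

Call:
step_arm(
  increments=[
    {"tx": 0,"ty": 0,"tz": -35,"ax": 0,"ay": 0.8,"az": -0.4,"claw": 1},
    {"tx": -0.8,"ty": -0.7,"tz": -40,"ax": 0,"ay": 0,"az": 0,"claw": 1},
    {"tx": 0,"ty": 0,"tz": -40,"ax": 0,"ay": 0,"az": 0,"claw": 1},
    {"tx": 0,"ty": 0,"tz": -35,"ax": 0,"ay": 0,"az": 0,"claw": 1},
    {"tx": 0,"ty": 0,"tz": -22,"ax": 0,"ay": 0,"az": 0,"claw": 1},
    {"tx": 0,"ty": 0,"tz": 0,"ax": 0,"ay": 0,"az": 0,"claw": 1},
    {"tx": 0,"ty": 0,"tz": 0,"ax": 0,"ay": 0,"az": 0,"claw": -1},
    {"tx": 0,"ty": 0,"tz": 0,"ax": 0,"ay": 0,"az": 0,"claw": -1},
    {"tx": 0,"ty": 0,"tz": 0,"ax": 0,"ay": 0,"az": 0,"claw": -1},
    {"tx": 0,"ty": 0,"tz": 0,"ax": 0,"ay": 0,"az": 0,"claw": -1},
    {"tx": 0,"ty": 0,"tz": 0,"ax": 0,"ay": 0,"az": 0,"claw": -1},
  ],
  newtons=50,
)

```text
time_s: 4.1
tcp_pos: [0.4729, 0.0769, 0.0271]
eef_rot: [-179.9, -0.3, 16.9]
contact_force: [-1.8, 0.4, 8.2]
gripper_width: 0.0657
```

```bash
python3 - <<'E'
from h import *
need((471,77,26),17)
E
```

```text
shift [-1.9  0.1 -1.1] rot [-0.21  0.25  0.05] j [ 32.8  17.5 -38.9  -0.1 -33.3  74.2] F [-1.8  0.4  8.2] w 0.0657
```

Call:
step_arm(
  increments=[
    {"tx": 0,"ty": 0,"tz": 4,"ax": 0,"ay": 0,"az": 0,"claw": -1},
    {"tx": 0,"ty": 0,"tz": 6,"ax": 0,"ay": 0,"az": 0,"claw": -1},
    {"tx": 2,"ty": 0.6,"tz": 5,"ax": -1.1,"ay": 3.6,"az": 0,"claw": -1},
    {"tx": 2,"ty": 0.6,"tz": 5,"ax": -1.1,"ay": 3.6,"az": 0,"claw": -1},
    {"tx": 5.2,"ty": 1.6,"tz": 9.3,"ax": -2.2,"ay": 7.2,"az": 0,"claw": -1},
    {"tx": 6.3,"ty": 1.9,"tz": 8.5,"ax": -2.2,"ay": 7.2,"az": 0,"claw": -1},
    {"tx": 7.3,"ty": 2.2,"tz": 7.6,"ax": -2.2,"ay": 7.2,"az": 0,"claw": -1},
    {"tx": 8.2,"ty": 2.5,"tz": 6.5,"ax": -2.2,"ay": 7.2,"az": 0,"claw": -1},
    {"tx": 0,"ty": 0,"tz": 0,"ax": 0,"ay": 0,"az": 0,"claw": -1},
  ],
  newtons=60,
)

```text
time_s: 5.0
tcp_pos: [0.5044, 0.0861, 0.0737]
eef_rot: [180.0, 38.0, 16.8]
contact_force: [-0.8, -0.2, -4.8]
gripper_width: 0.0656
```

```bash
python3 - <<'E'
from h import *
need((504,86,77),17,-37.5)
cap('side','s1.png'); i=cv2.imread('pics/s1.png')[130:330,180:440]; cv2.imwrite('pics/s1c.png',cv2.resize(i,None,fx=2.5,fy=2.5))
E
```

```text
shift [-0.4 -0.1  3.3] rot [ 0.17 -0.51  0.16] j [ 27.   37.8  -2.9  -6.2 -86.9  82.3] F [-0.8 -0.2 -4.8] w 0.0656
```

View pics/s1c.png

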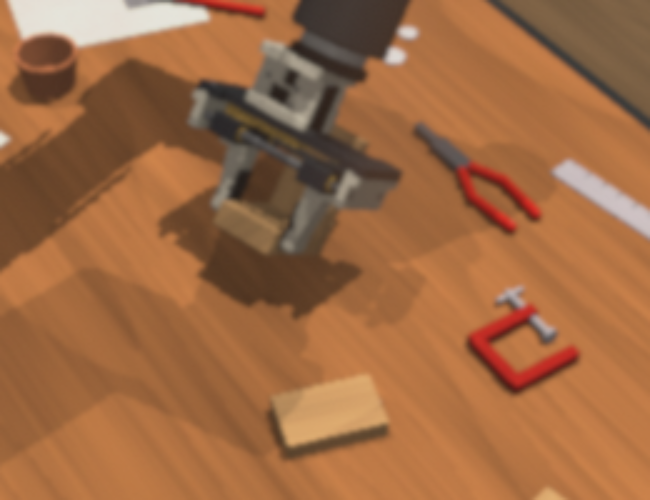

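Call:
step_arm(
  increments=[
    {"tx": 9,"ty": 2.7,"tz": 7.4,"ax": -2.2,"ay": 7.2,"az": 0,"claw": -1},
    {"tx": 9.6,"ty": 2.9,"tz": 5,"ax": -2.2,"ay": 7.2,"az": 0,"claw": -1},
    {"tx": 10,"ty": 3,"tz": 2.7,"ax": -2.2,"ay": 7.2,"az": 0,"claw": -1},
    {"tx": 10.2,"ty": 3.1,"tz": 1.4,"ax": -2.2,"ay": 7.2,"az": 0,"claw": -1},
    {"tx": 10.3,"ty": 3.2,"tz": 0,"ax": -2.2,"ay": 7.2,"az": 0,"claw": -1},
    {"tx": 10.2,"ty": 3.1,"tz": -1.5,"ax": -2.2,"ay": 7.2,"az": 0,"claw": -1},
    {"tx": 0,"ty": 0,"tz": 0,"ax": 0,"ay": 0,"az": 0,"claw": -1},
  ],
)

```text
time_s: 5.75
tcp_pos: [0.5598, 0.1035, 0.0843]
eef_rot: [179.4, 83.6, 16.1]
contact_force: [-2.6, 0.1, -8.4]
gripper_width: 0.0655
```

```bash
python3 - <<'E'
from h import *
need((561,104,88),17,-82.5);need((561,104,88),17,-90)
E
```

```text
shift [1.2 0.5 3.7] rot [ 0.39 -1.05  0.23] j [  24.6   67.4   30.9  -11.4 -136.5   80.7] F [-2.6  0.1 -8.4] w 0.0655
shift [1.2 0.5 3.7] rot [-1.78  6.12  0.22] j [  24.6   67.4   30.9  -11.4 -136.5   80.7] F [-2.6  0.1 -8.4] w 0.0655
```

Call:
step_arm(
  increments=[
    {"tx": 4.5,"ty": 1.4,"tz": -1,"ax": -0.9,"ay": 3.1,"az": 0,"claw": -1},
    {"tx": 4.5,"ty": 1.4,"tz": -1,"ax": -0.9,"ay": 3,"az": 0,"claw": -1},
    {"tx": 0,"ty": 0,"tz": 0,"ax": 0,"ay": 0,"az": 0,"claw": -1},
    {"tx": 0,"ty": 0,"tz": -1.5,"ax": 0,"ay": 0,"az": 0,"claw": -1},
    {"tx": 0,"ty": 0,"tz": -1.5,"ax": 0,"ay": 0,"az": 0,"claw": -1},
    {"tx": 0,"ty": 0,"tz": 0,"ax": 0,"ay": 0,"az": 0,"claw": -1},
  ],
)

```text
time_s: 6.35
tcp_pos: [0.5716, 0.1069, 0.089]
eef_rot: [-179.3, 88.8, 17.6]
contact_force: [-0.1, 0.3, -3.6]
gripper_width: 0.0653
```

```bash
python3 - <<'E'
from h import *
need((570,106,78),17,-90)
cap('side','s2.png'); i=cv2.imread('pics/s2.png')[130:330,180:440]; cv2.imwrite('pics/s2c.png',cv2.resize(i,None,fx=2.5,fy=2.5))
E
```

```text
shift [ -1.6  -0.9 -11. ] rot [-0.37  1.15  0.11] j [  24.5   70.5   35.   -12.6 -142.6   79.8] F [-0.1  0.3 -3.6] w 0.0653
```

View pics/s2c.png

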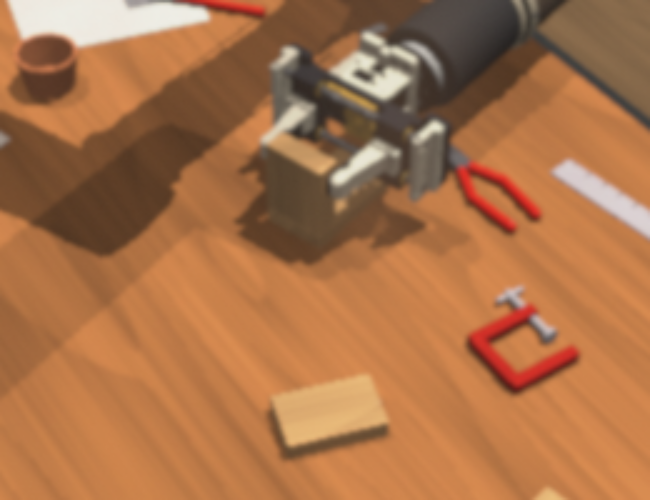

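Call:
step_arm(
  increments=[
    {"tx": 0,"ty": 0,"tz": -2,"ax": -0.3,"ay": 1,"az": 0,"claw": -1},
    {"tx": 0,"ty": 0,"tz": -2,"ax": 0,"ay": 0,"az": 0,"claw": -1},
    {"tx": 0,"ty": 0,"tz": -2,"ax": 0,"ay": 0,"az": 0,"claw": -1},
    {"tx": 0,"ty": 0,"tz": -1,"ax": 0,"ay": 0,"az": 0,"claw": -1},
    {"tx": 0,"ty": 0,"tz": -1,"ax": 0,"ay": 0,"az": 0,"claw": -1},
    {"tx": 0,"ty": 0,"tz": 0,"ax": 0,"ay": 0,"az": 0,"claw": -1},
  ],
)

```text
time_s: 7.0
tcp_pos: [0.5714, 0.1067, 0.0794]
eef_rot: [-2.3, 89.9, -165.4]
contact_force: [0.5, -0.5, -3.5]
gripper_width: 0.0655
```

Call:
step_arm(
  increments=[
    {"tx": 0,"ty": 0,"tz": -1,"ax": 0,"ay": 0,"az": 0,"claw": -1},
    {"tx": 0,"ty": 0,"tz": -1,"ax": 0,"ay": 0,"az": 0,"claw": -1},
    {"tx": 0,"ty": 0,"tz": 0,"ax": 0,"ay": 0,"az": 0,"claw": -1},
  ],
)

```text
time_s: 7.3
tcp_pos: [0.5715, 0.1067, 0.0781]
eef_rot: [1.5, 89.9, -161.6]
contact_force: [-1.1, -0.7, -0.8]
gripper_width: 0.0652
```

Call:
step_arm(
  increments=[
    {"tx": 0,"ty": 0,"tz": -0.5,"ax": 0,"ay": 0,"az": 0,"claw": -1},
    {"tx": 0,"ty": 0,"tz": 0,"ax": 0,"ay": 0,"az": 0,"claw": -0.2},
    {"tx": 0,"ty": 0,"tz": 0,"ax": 0,"ay": 0,"az": 0,"claw": 1},
    {"tx": 0,"ty": 0,"tz": 0,"ax": 0,"ay": 0,"az": 0,"claw": 1},
    {"tx": 0,"ty": 0,"tz": 0,"ax": 0,"ay": 0,"az": 0,"claw": 1},
    {"tx": 0,"ty": 0,"tz": 10,"ax": 0,"ay": 0,"az": 0,"claw": 1},
    {"tx": 0,"ty": 0,"tz": 20,"ax": 0,"ay": 0,"az": 0,"claw": 1},
    {"tx": 0,"ty": 0,"tz": 25,"ax": 0,"ay": 0,"az": 0,"claw": 1},
    {"tx": 0,"ty": 0,"tz": 25,"ax": 0,"ay": 0,"az": 0,"claw": 1},
    {"tx": 0,"ty": 0,"tz": 25,"ax": 0,"ay": 0,"az": 0,"claw": 1},
    {"tx": -10,"ty": 0,"tz": 40,"ax": 2,"ay": -7,"az": 0,"claw": 1},
    {"tx": -10,"ty": 0,"tz": 40,"ax": 2,"ay": -7,"az": 0,"claw": 1},
  ],
  newtons=20,
)

```text
time_s: 8.5
tcp_pos: [0.5512, 0.1065, 0.2608]
eef_rot: [178.8, 75.6, 15.7]
contact_force: [1.9, 0.2, 2.2]
gripper_width: 0.0878
```

```bash
python3 - <<'E'
from h import *
need((446,-80,150),-17);
a=np.radians(-17.4); print(450.6+10*np.cos(a),-99.6+10*np.sin(a))
E
```

```text
shift [-105.2 -186.5 -110.8] rot [  0.14 -76.59 -28.53] j [  25.1   52.3   30.   -13.1 -142.4   77.2] F [1.9 0.2 2.2] w 0.0878
460.1424032851628 -102.59040792256086
```

Call:
step_arm(
  increments=[
    {"tx": -7,"ty": -17,"tz": 0,"ax": 0,"ay": -6.4,"az": -2.4,"claw": 1},
    {"tx": -7,"ty": -17,"tz": 0,"ax": 0,"ay": -6.4,"az": -2.4,"claw": 1},
    {"tx": -7,"ty": -17,"tz": 0,"ax": 0,"ay": -6.4,"az": -2.4,"claw": 1},
    {"tx": -7,"ty": -17,"tz": 0,"ax": 0,"ay": -6.4,"az": -2.4,"claw": 1},
    {"tx": -7,"ty": -17,"tz": 0,"ax": 0,"ay": -6.4,"az": -2.4,"claw": 1},
    {"tx": -7,"ty": -18,"tz": 0,"ax": 0,"ay": -6.4,"az": -2.4,"claw": 1},
    {"tx": -7,"ty": -18,"tz": 0,"ax": 0,"ay": -6.4,"az": -2.4,"claw": 1},
    {"tx": -7,"ty": -18,"tz": -10,"ax": 0,"ay": -6.4,"az": -2.4,"claw": 1},
    {"tx": -7,"ty": -18,"tz": -10,"ax": 0,"ay": -6.4,"az": -2.4,"claw": 1},
    {"tx": -7,"ty": -18,"tz": -20,"ax": 0,"ay": -6.4,"az": -2.4,"claw": 1},
    {"tx": -7,"ty": -18,"tz": -20,"ax": 0,"ay": -6.4,"az": -2.4,"claw": 1},
    {"tx": -9,"ty": -17,"tz": -20,"ax": 0,"ay": -6.2,"az": -2.1,"claw": 1},
  ],
)

```text
time_s: 9.7
tcp_pos: [0.4653, -0.104, 0.1838]
eef_rot: [-179.8, -0.6, -17.1]
contact_force: [-0.2, -0.2, 0.1]
gripper_width: 0.0875
```

```bash
python3 - <<'E'
from h import *
need((465,-104,24),-17.4)
c=cap('top');P=cloud(c)
def box(win,z0,z1,name):
    u0,u1,v0,v1=win
    m=np.zeros(P.shape[:2],np.uint8); m[v0:v1,u0:u1]=1
    m&=((P[...,2]>z0)&(P[...,2]<z1)).astype(np.uint8)
    m=cv2.morphologyEx(m,cv2.MORPH_OPEN,np.ones((4,4)))
    q=P[m>0]
    (cx,cy),(w,h),a=cv2.minAreaRect((q[:,:2]*1000).astype(np.float32))
    print(name,len(q),'z',np.percentile(q[:,2],[5,50,95]).round(4),'c',round(cx,1),round(cy,1),'wh',round(w,1),round(h,1),'a',round(a,1))
box((220,305,170,270),.085,.12,'fencetop');box((220,305,170,270),.008,.024,'foot')
np.savez('top1.npz',**c);cv2.imwrite('pics/t1.png',c['image'])
E
```

```text
shift [  -0.3    0.  -159.8] rot [-0.01  0.6  -0.33] j [ 11.2   4.4 -29.2   0.1 -55.9  61.7] F [-0.2 -0.2  0.1] w 0.0875
fencetop 364 z [0.0727 0.0998 0.1029] c 561.7 104.8 wh 33.6 65.8 a 17.1
foot 929 z [0.0128 0.0165 0.021 ] c 531.4 83.3 wh 277.5 71.4 a 23.3
```

Call:
step_arm(
  increments=[
    {"tx": 0,"ty": 0,"tz": -40,"ax": 0,"ay": 0.6,"az": -0.3,"claw": 1},
    {"tx": 0,"ty": 0,"tz": -45,"ax": 0,"ay": 0,"az": 0,"claw": 1},
    {"tx": 0,"ty": 0,"tz": -40,"ax": 0,"ay": 0,"az": 0,"claw": 1},
    {"tx": 0,"ty": 0,"tz": -25,"ax": 0,"ay": 0,"az": 0,"claw": 1},
    {"tx": 0,"ty": 0,"tz": -12,"ax": 0,"ay": 0,"az": 0,"claw": 1},
    {"tx": 0,"ty": 0,"tz": 0,"ax": 0,"ay": 0,"az": 0,"claw": -1},
    {"tx": 0,"ty": 0,"tz": 0,"ax": 0,"ay": 0,"az": 0,"claw": -1},
    {"tx": 0,"ty": 0,"tz": 0,"ax": 0,"ay": 0,"az": 0,"claw": -1},
    {"tx": 0,"ty": 0,"tz": 0,"ax": 0,"ay": 0,"az": 0,"claw": -1},
    {"tx": 0,"ty": 0,"tz": 0,"ax": 0,"ay": 0,"az": 0,"claw": -1},
  ],
  newtons=20,
)

```text
time_s: 10.75
tcp_pos: [0.4656, -0.1033, 0.0207]
eef_rot: [179.8, 0.4, -17.2]
contact_force: [-1.9, 0.3, 4.6]
gripper_width: 0.056
```

```bash
cat >> h.py <<'E'
def rect(P,poly,z0,z1,name,k=4):
    """min-area rectangle of points in a world (x,y,mm) polygon and z band"""
    inside=np.zeros(P.shape[:2],bool); lo,hi=poly
    m=((P[...,0]*1e3>lo[0])&(P[...,0]*1e3<hi[0])&(P[...,1]*1e3>lo[1])&(P[...,1]*1e3<hi[1])&(P[...,2]>z0)&(P[...,2]<z1)).astype(np.uint8)
    m=cv2.morphologyEx(m,cv2.MORPH_OPEN,np.ones((k,k))); q=P[m>0]
    (cx,cy),(w,h),a=cv2.minAreaRect((q[:,:2]*1000).astype(np.float32))
    print(name,len(q),'z',np.percentile(q[:,2],[5,50,95]).round(4),'c',round(cx,1),round(cy,1),'wh',round(w,1),round(h,1),'a',round(a,1)); return q
E
python3 - <<'E'
from h import *
need((465,-104,24),-17.4)
P=cloud(dict(np.load('top1.npz')))
b=((520,50),(690,190))
rect(P,b,.094,.12,'fence top');q=rect(P,b,.010,.022,'foot',5)
a=np.radians(17);u=np.array([np.cos(a),np.sin(a)]);v=np.array([-u[1],u[0]])
for n,(z0,z1) in dict(top=(.094,.12),foot=(.010,.022)).items():
    m=(P[...,0]>.52)&(P[...,0]<.69)&(P[...,1]>.05)&(P[...,1]<.19)&(P[...,2]>z0)&(P[...,2]<z1)
    q=P[m][:,:2]*1000; print(n,np.percentile(q@u,[2,50,98]).round(1),np.percentile(q@v,[2,50,98]).round(1))
E
```

```text
shift [-0.6 -0.7  3.3] rot [ 0.04 -0.43 -0.16] j [ 11.2  18.3 -38.9  -0.1 -33.2  61.7] F [-1.9  0.3  4.6] w 0.056
fence top 344 z [0.0823 0.1    0.1029] c 561.7 104.8 wh 33.6 65.8 a 17.1
foot 899 z [0.0133 0.0164 0.0197] c 622.0 123.7 wh 82.0 66.3 a 16.7
top [551.6 563.  574.9] [-95.7 -63.9 -32.2]
foot [562.5 629.6 669.9] [-95.6 -63.9 -32. ]
```

View pics/t1.png

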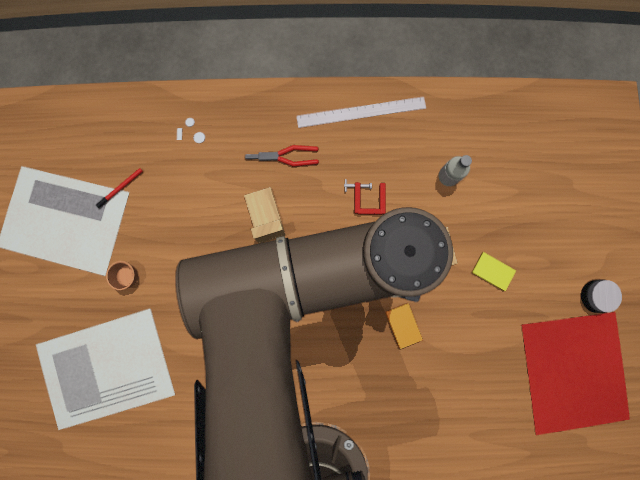

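Call:
step_arm(
  increments=[
    {"tx": 0,"ty": 0,"tz": 15,"ax": 0,"ay": 0,"az": 0,"claw": -1},
    {"tx": 0,"ty": 0,"tz": 40,"ax": 0,"ay": 0,"az": 0,"claw": -1},
    {"tx": 10,"ty": 10,"tz": 40,"ax": 0,"ay": 0,"az": 3.5,"claw": -1},
    {"tx": 20,"ty": 27,"tz": 30,"ax": 0,"ay": 0,"az": 5,"claw": -1},
    {"tx": 22,"ty": 30,"tz": 0,"ax": 0,"ay": 0,"az": 5,"claw": -1},
    {"tx": 22,"ty": 30,"tz": 0,"ax": 0,"ay": 0,"az": 5,"claw": -1},
    {"tx": 22,"ty": 30,"tz": 0,"ax": 0,"ay": 0,"az": 5,"claw": -1},
    {"tx": 22,"ty": 30,"tz": 0,"ax": 0,"ay": 0,"az": 5,"claw": -1},
    {"tx": 22,"ty": 30,"tz": 0,"ax": 0,"ay": 0,"az": 5,"claw": -1},
    {"tx": 15,"ty": 25,"tz": 0,"ax": 0,"ay": 0,"az": 1,"claw": -1},
    {"tx": 8,"ty": 15,"tz": 0,"ax": 0,"ay": 0,"az": 0,"claw": -1},
    {"tx": 0,"ty": 0,"tz": 0,"ax": 0,"ay": 0,"az": 0,"claw": -1},
  ],
)

```text
time_s: 11.95
tcp_pos: [0.6289, 0.1253, 0.1445]
eef_rot: [179.8, 0.5, 17.3]
contact_force: [-0.6, -0.9, -1.1]
gripper_width: 0.0556
```

```bash
python3 - <<'E'
from h import *
need((630.1,125.8,38),17)
E
```

```text
shift [   1.2    0.5 -106.5] rot [ 0.31 -0.4  -0.31] j [ 28.7  22.1 -11.    0.1 -57.4  78.5] F [-0.6 -0.9 -1.1] w 0.0556
```

Call:
step_arm(
  increments=[
    {"tx": 1.2,"ty": 0.5,"tz": -20,"ax": 0.3,"ay": -0.4,"az": -0.3,"claw": -1},
    {"tx": 0,"ty": 0,"tz": -30,"ax": 0,"ay": 0,"az": 0,"claw": -1},
    {"tx": 0,"ty": 0,"tz": -30,"ax": 0,"ay": 0,"az": 0,"claw": -1},
    {"tx": 0,"ty": 0,"tz": -15,"ax": 0,"ay": 0,"az": 0,"claw": -1},
    {"tx": 0,"ty": 0,"tz": -6,"ax": 0,"ay": 0,"az": 0,"claw": -1},
    {"tx": 0,"ty": 0,"tz": 0,"ax": 0,"ay": 0,"az": 0,"claw": -1},
    {"tx": 0,"ty": 0,"tz": 0,"ax": 0,"ay": 0,"az": 0,"claw": -1},
  ],
)

```text
time_s: 12.65
tcp_pos: [0.6304, 0.1244, 0.0455]
eef_rot: [180.0, -0.1, 17.0]
contact_force: [0.0, -0.8, -0.7]
gripper_width: 0.0559
```

```bash
python3 - <<'E'
from h import *
need((630.1,125.8,37),17);need((626.3,124.6,37),17)
E
```

```text
shift [-0.3  1.4 -8.5] rot [-0.03  0.13  0.03] j [ 28.5  28.  -16.6   0.1 -45.3  78.4] F [ 0.  -0.8 -0.7] w 0.0559
shift [-4.1  0.2 -8.5] rot [-0.03  0.13  0.03] j [ 28.5  28.  -16.6   0.1 -45.3  78.4] F [ 0.  -0.8 -0.7] w 0.0559
```

Call:
step_arm(
  increments=[
    {"tx": 0,"ty": 1,"tz": -4,"ax": 0,"ay": 0,"az": 0,"claw": -1},
    {"tx": -1,"ty": 0,"tz": -2.5,"ax": 0,"ay": 0,"az": 0,"claw": -1},
    {"tx": -1.5,"ty": -0.4,"tz": 0,"ax": 0,"ay": 0,"az": 0,"claw": -1},
    {"tx": -1,"ty": -0.3,"tz": 0,"ax": 0,"ay": 0,"az": 0,"claw": -1},
    {"tx": 0,"ty": 0,"tz": 0,"ax": 0,"ay": 0,"az": 0,"claw": -1},
  ],
)

```text
time_s: 13.15
tcp_pos: [0.6261, 0.1246, 0.0379]
eef_rot: [180.0, -0.0, 17.0]
contact_force: [0.4, 0.3, -0.1]
gripper_width: 0.0563
```

```bash
python3 - <<'E'
from h import *
need((626.3,124.6,37),17)
E
```

```text
shift [ 0.2  0.  -0.9] rot [-0.    0.05  0.03] j [ 28.7  28.3 -17.5   0.  -44.2  78.2] F [ 0.4  0.3 -0.1] w 0.0563
```

Call:
step_arm(
  increments=[
    {"tx": -1,"ty": -0.3,"tz": 0,"ax": 0,"ay": 0,"az": 0,"claw": -1},
    {"tx": 0,"ty": 0,"tz": -0.8,"ax": 0,"ay": 0,"az": 0,"claw": -1},
    {"tx": 0,"ty": 0,"tz": 0,"ax": 0,"ay": 0,"az": 0,"claw": -1},
  ],
)

```text
time_s: 13.45
tcp_pos: [0.6255, 0.1244, 0.0371]
eef_rot: [180.0, -0.1, 17.0]
contact_force: [1.7, 0.1, 1.1]
gripper_width: 0.0561
```

Call:
step_arm(
  increments=[
    {"tx": -1,"ty": -0.3,"tz": 0,"ax": 0,"ay": 0,"az": 0,"claw": -1},
    {"tx": 0,"ty": 0,"tz": -0.3,"ax": 0,"ay": 0,"az": 0,"claw": -1},
    {"tx": 0,"ty": 0,"tz": 0,"ax": 0,"ay": 0,"az": 0,"claw": -1},
  ],
)

```text
time_s: 13.75
tcp_pos: [0.6246, 0.1241, 0.037]
eef_rot: [180.0, -0.1, 17.0]
contact_force: [2.5, 1.3, 2.7]
gripper_width: 0.0559
```

Call:
step_arm(
  increments=[
    {"tx": 0,"ty": 0,"tz": 0,"ax": 0,"ay": 0,"az": 0,"claw": 0.2},
    {"tx": 0,"ty": 0,"tz": 0,"ax": 0,"ay": 0,"az": 0,"claw": 1},
    {"tx": 0,"ty": 0,"tz": 0,"ax": 0,"ay": 0,"az": 0,"claw": 1},
    {"tx": 0,"ty": 0,"tz": 10,"ax": 0,"ay": 0,"az": 0,"claw": 1},
    {"tx": 0,"ty": 0,"tz": 40,"ax": 0,"ay": 0,"az": 0,"claw": 1},
    {"tx": 0,"ty": 0,"tz": 45,"ax": 0,"ay": 0,"az": 0,"claw": 1},
    {"tx": -5,"ty": -25,"tz": 30,"ax": 0,"ay": 0,"az": 0,"claw": 1},
    {"tx": -9,"ty": -45,"tz": 0,"ax": 0,"ay": 0,"az": -1,"claw": 1},
    {"tx": -9,"ty": -45,"tz": 0,"ax": 0,"ay": 0,"az": -1,"claw": 1},
    {"tx": -9,"ty": -45,"tz": 0,"ax": 0,"ay": 0,"az": -1,"claw": 1},
    {"tx": -9,"ty": -45,"tz": 0,"ax": 0,"ay": 0,"az": -1,"claw": 1},
    {"tx": -9,"ty": -45,"tz": 0,"ax": 0,"ay": 0,"az": -1,"claw": 1},
  ],
)

```text
time_s: 14.95
tcp_pos: [0.5732, -0.1277, 0.1623]
eef_rot: [180.0, -0.0, 11.9]
contact_force: [0.9, -0.2, 0.6]
gripper_width: 0.0876
```

```bash
cat >> h.py <<'E'
U=np.array([np.cos(np.radians(17)),np.sin(np.radians(17))]);V=np.array([-U[1],U[0]])
def uv(P,z0,z1,n,ulo=540,uhi=690):
    X=P.reshape(-1,3)*1e3; X=X[(X[:,2]>z0)&(X[:,2]<z1)]
    a,b=X[:,:2]@U,X[:,:2]@V; m=(a>ulo)&(a<uhi)&(abs(b+64)<45); q=X[m][:,:2].astype(np.float32)
    print(n,m.sum(),'u',np.percentile(a[m],[1,50,99]).round(1),'v',np.percentile(b[m],[1,50,99]).round(1),'rect',cv2.minAreaRect(q))
E
python3 - <<'E'
from h import *
c=cap('top','t2.png');P=cloud(c)
uv(P,94,110,'fence');uv(P,31,42,'board',577);uv(P,11,21,'foot',577)
rect(P,((455,-350),(590,-240)),.005,.016,'thin',3)
need((535.5,-296,23),9.2)
E
```

```text
Traceback (most recent call last):
  File "h.py", line 37, in uv
    print(n,m.sum(),'u',np.percentile(a[m],[1,50,99]).round(1),'v',np.percentile(b[m],[1,50,99]).round(1),'rect',cv2.minAreaRect(q))
                        ~~~~~~~~~~~~~^^^^^^^^^^^^^^^^
IndexError: index -1 is out of bounds for axis 0 with size 0
```

Jig is occluded by the arm, so I move on to the thin board and look from there.

Call:
step_arm(
  increments=[
    {"tx": -9,"ty": -42,"tz": 0,"ax": 0,"ay": 0,"az": -1,"claw": 1},
    {"tx": -9,"ty": -42,"tz": 0,"ax": 0,"ay": 0,"az": -1,"claw": 1},
    {"tx": -9,"ty": -42,"tz": 0,"ax": 0,"ay": 0,"az": -0.7,"claw": 1},
    {"tx": -10,"ty": -42,"tz": 0,"ax": 0,"ay": 0,"az": 0,"claw": 1},
    {"tx": 0,"ty": 0,"tz": 0,"ax": 0,"ay": 0,"az": 0,"claw": 1},
  ],
)

```text
time_s: 15.5
tcp_pos: [0.5353, -0.298, 0.1618]
eef_rot: [180.0, 0.0, 9.0]
contact_force: [0.1, 0.5, -1.2]
gripper_width: 0.0874
```

```bash
python3 - <<'E'
from h import *
need((535.5,-296,21),9.2)
c=cap('top','t2.png');P=cloud(c)
c0=dict(np.load('top0.npz'));P0=cloud(c0)
# thin board from colour-free depth in first picture: edges by percentiles in its own axes
X=P0.reshape(-1,3)*1e3;X=X[(X[:,2]>6)&(X[:,2]<16)&(abs(X[:,0]-521)<60)&(abs(X[:,1]+298)<50)]
for a in (8,9.2,10.5,12,13.5):
    t=np.radians(a);e=np.array([np.cos(t),np.sin(t)]);f=np.array([-e[1],e[0]])
    d=(X[:,:2]-[521,-298]);print(a,np.percentile(d@e,[2,98]).round(1),np.percentile(d@f,[2,98]).round(1))
try:
    uv(P,94,110,'fence');uv(P,31,42,'board',577);uv(P,11,21,'foot',577)
except Exception as x: print('occluded')
E
```

```text
shift [   0.2    2.  -140.8] rot [ 0.02 -0.03  0.19] j [-10.8  18.5 -14.    0.  -57.6 109.8] F [ 0.1  0.5 -1.2] w 0.0874
8 [-43.   43.7] [-27.9  27.8]
9.2 [-43.1  43.6] [-27.8  27.7]
10.5 [-43.1  43.7] [-27.3  27.4]
12 [-43.2  43.8] [-27.   27.5]
13.5 [-43.2  43.7] [-27.1  27.8]
fence 345 u [549.6 561.5 573.7] v [-96.4 -64.2 -31.8] rect ((556.0537719726562, 103.0147705078125), (25.028053283691406, 65.74809265136719), 17.308181762695312)
board 807 u [585.9 624.  663.1] v [-90.3 -62.7 -35.1] rect ((615.67822265625, 122.79634094238281), (79.91173553466797, 56.1966667175293), 17.267845153808594)
foot 135 u [583.5 629.5 670. ] v [-96.6 -92.1 -30.4] rect ((616.0199584960938, 122.15093994140625), (90.64592742919922, 66.19615173339844), 17.506072998046875)
```

Call:
step_arm(
  increments=[
    {"tx": 0.7,"ty": 3,"tz": -40,"ax": 0,"ay": 0,"az": 2.7,"claw": 1},
    {"tx": 0,"ty": 0,"tz": -45,"ax": 0,"ay": 0,"az": 0,"claw": 1},
    {"tx": 0,"ty": 0,"tz": -30,"ax": 0,"ay": 0,"az": 0,"claw": 1},
    {"tx": 0,"ty": 0,"tz": -16,"ax": 0,"ay": 0,"az": 0,"claw": 1},
    {"tx": 0,"ty": 0,"tz": -8,"ax": 0,"ay": 0,"az": 0,"claw": 1},
    {"tx": 0,"ty": 0,"tz": 0,"ax": 0,"ay": 0,"az": 0,"claw": 1},
    {"tx": 0,"ty": 0,"tz": 0,"ax": 0,"ay": 0,"az": 0,"claw": 1},
  ],
)

```text
time_s: 16.25
tcp_pos: [0.5387, -0.2909, 0.0236]
eef_rot: [179.9, -0.1, 12.0]
contact_force: [0.2, 0.4, 0.7]
gripper_width: 0.0876
```

Call:
step_arm(
  increments=[
    {"tx": -2.7,"ty": -4,"tz": -2,"ax": 0,"ay": 0,"az": 0,"claw": 1},
    {"tx": 0,"ty": 0,"tz": 0,"ax": 0,"ay": 0,"az": 0,"claw": -1},
    {"tx": 0,"ty": 0,"tz": 0,"ax": 0,"ay": 0,"az": 0,"claw": -1},
    {"tx": 0,"ty": 0,"tz": 0,"ax": 0,"ay": 0,"az": 0,"claw": -1},
    {"tx": 0,"ty": 0,"tz": 0,"ax": 0,"ay": 0,"az": 0,"claw": -1},
    {"tx": 0,"ty": 0,"tz": 0,"ax": 0,"ay": 0,"az": 0,"claw": -1},
  ],
  newtons=20,
)

```text
time_s: 16.85
tcp_pos: [0.5353, -0.2951, 0.0207]
eef_rot: [180.0, -0.0, 12.0]
contact_force: [-0.4, 0.5, 1.5]
gripper_width: 0.0557
```

Call:
step_arm(
  increments=[
    {"tx": 0,"ty": 0,"tz": 15,"ax": 0,"ay": 0,"az": 0,"claw": -1},
    {"tx": 0,"ty": 0,"tz": 40,"ax": 0,"ay": 0,"az": 0,"claw": -1},
    {"tx": 2,"ty": 15,"tz": 45,"ax": 0,"ay": 0,"az": 0,"claw": -1},
    {"tx": 6,"ty": 35,"tz": 35,"ax": 0,"ay": 0,"az": 0,"claw": -1},
    {"tx": 10,"ty": 45,"tz": 0,"ax": 0,"ay": 0,"az": 0.8,"claw": -1},
    {"tx": 10,"ty": 45,"tz": 0,"ax": 0,"ay": 0,"az": 0.8,"claw": -1},
    {"tx": 10,"ty": 45,"tz": 0,"ax": 0,"ay": 0,"az": 0.8,"claw": -1},
    {"tx": 10,"ty": 45,"tz": 0,"ax": 0,"ay": 0,"az": 0.8,"claw": -1},
    {"tx": 10,"ty": 45,"tz": 0,"ax": 0,"ay": 0,"az": 0.8,"claw": -1},
    {"tx": 10,"ty": 45,"tz": 0,"ax": 0,"ay": 0,"az": 0.8,"claw": -1},
    {"tx": 10,"ty": 45,"tz": 0,"ax": 0,"ay": 0,"az": 0.4,"claw": -1},
    {"tx": 10,"ty": 35,"tz": 0,"ax": 0,"ay": 0,"az": 0,"claw": -1},
  ],
)

```text
time_s: 18.05
tcp_pos: [0.6232, 0.1076, 0.1555]
eef_rot: [180.0, -0.0, 17.2]
contact_force: [0.9, -0.6, -0.8]
gripper_width: 0.0554
```

Call:
step_arm(
  increments=[
    {"tx": 4,"ty": 21,"tz": 0,"ax": 0,"ay": 0,"az": 0,"claw": -1},
    {"tx": 0,"ty": 0,"tz": 0,"ax": 0,"ay": 0,"az": 0,"claw": -1},
    {"tx": 0,"ty": 0,"tz": -20,"ax": 0,"ay": 0,"az": 0,"claw": -1},
    {"tx": 0,"ty": 0,"tz": -20,"ax": 0,"ay": 0,"az": 0,"claw": -1},
    {"tx": 0,"ty": 0,"tz": -15,"ax": 0,"ay": 0,"az": 0,"claw": -1},
    {"tx": 0,"ty": 0,"tz": 0,"ax": 0,"ay": 0,"az": 0,"claw": -1},
    {"tx": 0,"ty": 0,"tz": 0,"ax": 0,"ay": 0,"az": 0,"claw": -1},
  ],
)

```text
time_s: 18.75
tcp_pos: [0.6271, 0.125, 0.1008]
eef_rot: [180.0, 0.0, 17.1]
contact_force: [0.5, 0.2, -0.4]
gripper_width: 0.0559
```

```bash
python3 - <<'E'
from h import *
need((627.5,125.7,57),17.2)
E
```

```text
shift [  0.4   0.7 -43.8] rot [0.03 0.01 0.07] j [ 28.8  24.2 -14.2   0.  -51.6  78.4] F [ 0.5  0.2 -0.4] w 0.0559
```

Lower to about 2 mm above, then move up to the fence.

Call:
step_arm(
  increments=[
    {"tx": 0.4,"ty": 0.7,"tz": -20,"ax": 0,"ay": 0,"az": 0,"claw": -1},
    {"tx": 0,"ty": 0,"tz": -13,"ax": 0,"ay": 0,"az": 0,"claw": -1},
    {"tx": 0,"ty": 0,"tz": -7,"ax": 0,"ay": 0,"az": 0,"claw": -1},
    {"tx": 0,"ty": 0,"tz": -2,"ax": 0,"ay": 0,"az": 0,"claw": -1},
    {"tx": 0,"ty": 0,"tz": 0,"ax": 0,"ay": 0,"az": 0,"claw": -1},
    {"tx": -2,"ty": -0.6,"tz": 0,"ax": 0,"ay": 0,"az": 0,"claw": -1},
    {"tx": -1,"ty": -0.3,"tz": 0,"ax": 0,"ay": 0,"az": 0,"claw": -1},
    {"tx": 0,"ty": 0,"tz": 0,"ax": 0,"ay": 0,"az": 0,"claw": -1},
  ],
)

```text
time_s: 19.55
tcp_pos: [0.6246, 0.1258, 0.0591]
eef_rot: [180.0, -0.1, 17.2]
contact_force: [-0.6, 0.6, -0.9]
gripper_width: 0.0556
```

Call:
step_arm(
  increments=[
    {"tx": -1,"ty": -1.3,"tz": 0,"ax": 0,"ay": 0,"az": 0,"claw": -1},
    {"tx": -0.8,"ty": -0.2,"tz": 0,"ax": 0,"ay": 0,"az": 0,"claw": -1},
    {"tx": 0,"ty": 0,"tz": -1.2,"ax": 0,"ay": 0,"az": 0,"claw": -1},
    {"tx": 0,"ty": 0,"tz": -0.6,"ax": 0,"ay": 0,"az": 0,"claw": -1},
    {"tx": 0,"ty": 0,"tz": 0,"ax": 0,"ay": 0,"az": 0,"claw": -1},
  ],
)

```text
time_s: 20.05
tcp_pos: [0.6231, 0.1244, 0.0568]
eef_rot: [180.0, -0.1, 17.2]
contact_force: [2.4, 0.3, 0.9]
gripper_width: 0.0561
```

Call:
step_arm(
  increments=[
    {"tx": 0,"ty": 0,"tz": 0,"ax": 0,"ay": 0,"az": 0,"claw": 0.2},
    {"tx": 0,"ty": 0,"tz": 0,"ax": 0,"ay": 0,"az": 0,"claw": 1},
    {"tx": 0,"ty": 0,"tz": 0,"ax": 0,"ay": 0,"az": 0,"claw": 1},
    {"tx": 0.3,"ty": -0.8,"tz": -5,"ax": 0,"ay": 0,"az": 0,"claw": 1},
    {"tx": 0,"ty": 0,"tz": -6,"ax": 0,"ay": 0,"az": 0,"claw": 1},
    {"tx": 0,"ty": 0,"tz": -5,"ax": 0,"ay": 0,"az": 0,"claw": 1},
    {"tx": 0,"ty": 0,"tz": 0,"ax": 0,"ay": 0,"az": 0,"claw": 1},
    {"tx": 0,"ty": 0,"tz": 0,"ax": 0,"ay": 0,"az": 0,"claw": 1},
  ],
)

```text
time_s: 20.85
tcp_pos: [0.6229, 0.1233, 0.0403]
eef_rot: [180.0, 0.0, 17.2]
contact_force: [0.1, 0.5, -0.1]
gripper_width: 0.0876
```

```bash
python3 - <<'E'
from h import *
s=r.get_state();p=np.array(s['tcp_pos'])*1e3;print(p,p[:2]@U,p[:2]@V,s['eef_rot'],s['contact_force'])
E
```

```text
[622.88163321 123.30780138  40.34646765] 631.7163803374875 -64.19312803531678 [1.79973703e+02 1.63214244e-02 1.71699923e+01] [ 0.10209171  0.53127326 -0.11130682]
```

Call:
step_arm(
  increments=[
    {"tx": 0,"ty": 0,"tz": 0,"ax": 0,"ay": 0,"az": 0,"claw": -1},
    {"tx": 0,"ty": 0,"tz": 0,"ax": 0,"ay": 0,"az": 0,"claw": -1},
    {"tx": 0,"ty": 0,"tz": 0,"ax": 0,"ay": 0,"az": 0,"claw": -1},
    {"tx": 0,"ty": 0,"tz": 0,"ax": 0,"ay": 0,"az": 0,"claw": -1},
    {"tx": -0.8,"ty": -0.2,"tz": 0,"ax": 0,"ay": 0,"az": 0,"claw": -1},
    {"tx": 0,"ty": 0,"tz": 0,"ax": 0,"ay": 0,"az": 0,"claw": -1},
  ],
  newtons=15,
)

```text
time_s: 21.45
tcp_pos: [0.6225, 0.1234, 0.0409]
eef_rot: [180.0, -0.1, 17.2]
contact_force: [1.4, 0.0, 0.5]
gripper_width: 0.0563
```

Call:
step_arm(
  increments=[
    {"tx": -0.6,"ty": -0.2,"tz": 0,"ax": 0,"ay": 0,"az": 0,"claw": -1},
    {"tx": 0,"ty": 0,"tz": 0,"ax": 0,"ay": 0,"az": 0,"claw": -1},
    {"tx": 0,"ty": 0,"tz": 0,"ax": 0,"ay": 0,"az": 0,"claw": 0.2},
    {"tx": 0,"ty": 0,"tz": 0,"ax": 0,"ay": 0,"az": 0,"claw": 1},
    {"tx": 0,"ty": 0,"tz": 0,"ax": 0,"ay": 0,"az": 0,"claw": 1},
    {"tx": 0,"ty": 0,"tz": 10,"ax": 0,"ay": 0,"az": 0,"claw": 1},
    {"tx": 0,"ty": 0,"tz": 35,"ax": 0,"ay": 0,"az": 0,"claw": 1},
    {"tx": 0,"ty": 0,"tz": 45,"ax": 0,"ay": 0,"az": 0,"claw": 1},
    {"tx": 0,"ty": -10,"tz": 40,"ax": 0,"ay": 0,"az": 0,"claw": 1},
    {"tx": -9,"ty": -40,"tz": 0,"ax": 0,"ay": 0,"az": 0,"claw": 1},
    {"tx": -9,"ty": -45,"tz": 0,"ax": 0,"ay": 0,"az": 0,"claw": 1},
    {"tx": -9,"ty": -45,"tz": 0,"ax": 0,"ay": 0,"az": 0,"claw": 1},
  ],
)

```text
time_s: 22.65
tcp_pos: [0.5941, -0.018, 0.172]
eef_rot: [180.0, -0.1, 17.2]
contact_force: [1.3, -0.1, 0.0]
gripper_width: 0.0872
```

Call:
step_arm(
  increments=[
    {"tx": -9,"ty": -45,"tz": 0,"ax": 0,"ay": 0,"az": 0,"claw": 1},
    {"tx": -9,"ty": -45,"tz": 0,"ax": 0,"ay": 0,"az": 0,"claw": 1},
    {"tx": -9,"ty": -45,"tz": 0,"ax": 0,"ay": 0,"az": 0,"claw": 1},
    {"tx": -9,"ty": -45,"tz": 0,"ax": 0,"ay": 0,"az": 0,"claw": 1},
    {"tx": -9,"ty": -45,"tz": 0,"ax": 0,"ay": 0,"az": 0,"claw": 1},
    {"tx": -9,"ty": -40,"tz": 0,"ax": 0,"ay": 0,"az": 0,"claw": 1},
    {"tx": 0,"ty": 0,"tz": 0,"ax": 0,"ay": 0,"az": 0,"claw": 1},
  ],
)

```text
time_s: 23.35
tcp_pos: [0.5389, -0.286, 0.1713]
eef_rot: [180.0, 0.0, 16.9]
contact_force: [-0.1, 0.8, 0.8]
gripper_width: 0.0877
```

```bash
python3 - <<'E'
from h import *
c=cap('top','t3.png');P=cloud(c)
uv(P,94,110,'fence');uv(P,43,52,'thin',577);uv(P,11,21,'foot',577);uv(P,24,39,'thick side',577)
i=c['image'][170:270,225:325];j=cap('side','s3.png')['image'][140:240,240:340]
cv2.imwrite('pics/f3.png',np.hstack([cv2.resize(k,(400,400),interpolation=cv2.INTER_CUBIC) for k in(i,j)]))
E
```

```text
fence 339 u [548.6 560.2 572.1] v [-96.3 -64.1 -32. ] rect ((555.0562133789062, 102.53263854980469), (24.812110900878906, 65.74809265136719), 17.732322692871094)
thin 810 u [582.4 622.4 662.1] v [-90.4 -63.  -35.5] rect ((613.4226684570312, 121.75885009765625), (82.10652923583984, 56.10830307006836), 17.34930419921875)
foot 114 u [585.2 626.  667.9] v [-96.5 -92.5 -30.1] rect ((615.0642700195312, 121.93150329589844), (90.1922378540039, 66.04924774169922), 17.64222526550293)
thick side 5 u [591.6 605.8 661.7] v [-91.1 -90.9 -90.3] rect ((625.9616088867188, 96.48524475097656), (71.01268768310547, 0.1401987075805664), 17.66313362121582)
```

View pics/f3.png

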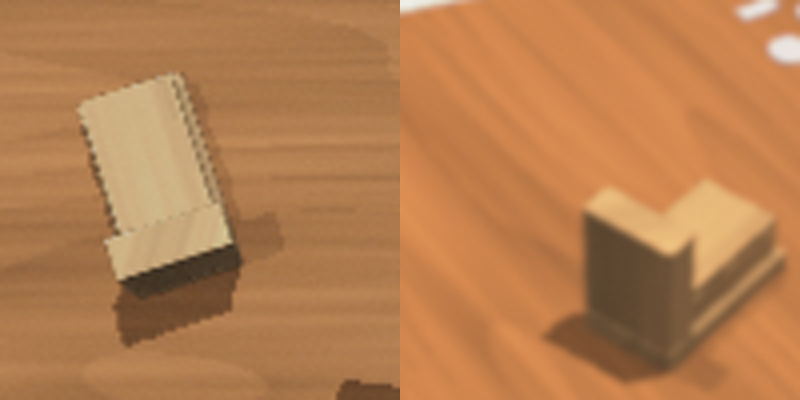

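```bash
python3 -c "
from plant import r
print(r.close_job())"
```

```text
the job is handed in; nothing more can be done
None
```

The job is done and handed in after about 23 s of robot time. The jig stands on its foot with the fence upright, the thick board is on the foot, and the thin board is on top of it.

- **How it was done:** I gripped the fence's end, turned the jig 90° about its heel and set it down. I then placed the two boards in order. Finally I squeezed both boards together with the jaws and pushed them lightly against the fence.
- **Pile position:** In the last top view the boards' toe end is about 90 mm from the fence's inner face, so they sit against it. The pile is aligned with the jig to about 0.3°.
- **Centring:** The pile's middle is 0.3 mm off by the foot's edges and 1.1 mm off by the fence top. The two readings disagree slightly, but both are within the 2 mm camera calibration.
- **Thick board in the finished pile:** The thin board mostly hides it from above. That it is flush and against the fence rests on the earlier view of it alone and on the squeeze and push.
- **Things along the way:**
    - The jig slid about 2 mm while I pushed the boards home.
    - My first try at tilting the gripper hit a joint's range stop, so I gripped the fence with the tool straight down instead.
- **Other items:** I did not move the clamp, glue bottle, cup, pliers or look-alikes. I did not measure their positions again at the end.

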